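# Lock the ribbon spool on its stand with the lever axle

### The arm

A 7-joint arm with a two-finger parallel gripper is mounted at the origin on a cart in front of the work surface, level with it; the furniture and walls round the work are solid. World frame = base frame: x ahead of the robot, y to its left, z up, the work surface at z = 0. Lengths are in mm, angles in rad, forces in N, time in s.
With the tool pointing down it reaches from about 425 to 925 mm from the base axis. Payload 6.8 kg.
Tool frame: the origin (TCP) lies between the finger pads; the fingertips stand 8 mm ahead of it and the grasp point (between the pads) lies 11 mm behind it; z points along the fingers, y is the line along which they close (so a half turn about z gives the same grasp; the last joint's range is limited). The gripper opens to 88 mm and grips with 3 to 60 N. Pads are 20 mm wide; open, the fingers measure 115 mm over their backs; the gripper's body (75 mm by 178 mm) begins 61 mm behind the grasp point.
Start: joints at [-1.27, 0.477, 0.022, 1.555, -0.011, 1.109, -0.083], TCP at [268.316, 619.399, 199.464] pointing down, gripper open.
Joint ranges: [-2.96, 2.96], [-0.34, 2.1], [-1.41, 1.46], [0.24, 2.44], [-1.37, 4.51], [0.17, 1.92], [-2.96, 2.96]. Speed limits (rad/s): [2.39, 2.39, 3.14, 3.14, 3.14, 3.14, 3.14].

### API

Orientations are given as a rotation vector (axis times angle).
In Python, from bench import monitor, imaging, ticket gives the robot as it stands.
- The arm moves only by the tool jog_arm, never from a script. Its argument "targets" is a list of rows, each a list of 7 numbers: the shift along the tool's x, y, z in m, then the turn, a rotation vector about the tool's x, y, z in degrees, then the finger opening in m, from 0 to 0.0878. In form: [[tx, ty, tz, ax, ay, az, jaw], ...]. A call has 1 to 5 rows; each row is the pose to reach, as a shift and turn from the pose commanded when the call began, along the tool's axes at that moment; what a row does not reach only later rows make up. A row lasts 1/10 s, in which the tool goes at most 50 mm and 8.59 degrees, less where a joint would pass 70% of its speed; a pose out of reach is approached as far as the arm can. A call with a gripper value outside its range is refused whole. The fingers move at their own pace and stop on an object; "force" is the grip in N (left out, the last holds). Time passes only in rows, so rows that repeat a pose let the fingers close. It gives the time, the measured TCP pose, the force, the opening and the grip force at its end, in the units of the state.
- monitor.observe(): the state, without advancing time (a new reading comes with each control period).
- imaging.capture(name): name is "scene" or "top" or "wrist"; returns the picture (400x640x3 uint8, red, green, blue); there is no depth.
- imaging.camera_info(name): a dict with "K" (3x3 intrinsics, pixels), "rvec" (rotation vector, rad) and "tvec" (3), from world to camera coordinates, as OpenCV has them. Camera axes: x right, y down, z forward; pixel columns grow to the right and rows downward; lengths in mm; the calibration is good to about 2 mm. A picture is of the moment at which its call begins: read the wrist's pose just before it. camera_info takes no time and is no camera call; for the wrist camera it gives the pose at the moment of the call.
- ticket.job_done(): hands the job in; it is judged then, once.
The state is a dict: "time": time; "joint_pos": joint angles; "joint_velocities": joint speeds; "joint_torque": joint torques, N m; "eef_pos": TCP position; "tool_rot": TCP orientation; "force": force on the tool from outside, world axes, zero at the start; "moment": the same for the moment, N m; "grip_width": opening from 0.0 (shut) to 1.0 (fully open); "grasp_force": force on a finger pad.
Only numpy, scipy, OpenCV 4.12 (cv2) and the standard library are available. Lean on these libraries where they do the work, as an engineer would, in place of code of your own. Each camera call takes 0.05 s, during which the arm holds its last target. There are 200 camera calls.

### The job

The ribbon spool on its stand is not clamped yet. Screw the lever-headed axle in (clockwise seen from above, lever standing up) until its flange is just snug on the spool - you feel it take up - but do not force it tight; then fold the lever down flat until it is fully home, and let go. Leave the other things on the counter where they are.

Things in the scene. Friction and masses are not known exactly. Their poses are not given: they have to be found in the camera images.
- ribbon_stand: the ribbon stand, fixed to the counter on its round dark wooden foot (100 mm across, 14 mm high): a steel plate, a rubber cushion and a white ribbon spool 66 mm across and 22 mm thick lying flat, whose top is about 42 mm above the counter. Origin: on the vertical axle axis at counter height
- lever_axle: fixed threaded post on the same vertical axis, and all it carries (bolt head, 44 mm flange with rubber washer, lever). Origin on the axis at counter height; it does not turn itself. Screwed 0.2 to 0.6 rad past take-up it is just snug: 8 to 24 N on the stand; over 36 N is forced. Let go, it springs back a little and stays snug by friction with about 5 N
- lever_pivot (a point): centre of the lever's hinge pin in the bolt head, on the vertical axle axis, about 68 mm above the counter at the start; goes down 1 mm per rad of screwing in. Its z axis is up, its x axis is the level direction towards which the lever folds (turns with the bolt), its y axis lies along the hinge pin. The bolt head reaches 9 mm above this point and 15 mm to either side along y
- lever_grip (a point): middle of the lever's gripping part, 45 mm from the hinge pin; the lever is a flat dark steel paddle 9 mm thick (along this point's x) and 20 mm wide (along its y), it ends 72 mm from the pin (rounded end) and stands straight up at the start, so 140 mm above the counter. z axis: from pin to free end. When folded it lies level, pointing along the lever_pivot's x axis
- bolt (a joint): how far the axle is screwed in, rad, 0 at the start, grows clockwise seen from above. Free turning takes a steady 0.08 N m. It takes up on the stand somewhere between 1 and 3.8 rad (differs each time, cannot be seen or measured); from there the torque grows by 0.6 N m per rad and the pressure on the stand by 40 N per rad. Just snug: turning torque 0.2 to 0.45 N m
- lever (a joint): fold of the lever, rad: 0 standing straight up, 1.57 folded flat and fully home (a stop). The hinge is stiff: 0.2 N m of friction, so the lever stays where it is left
- spare_spool_low: bystander: loose spare ribbon spool, 66 mm across, 16 mm thick, flat on the counter beside the stand; origin at the centre of its underside
- spare_spool_tall: bystander: loose spare ribbon spool, 66 mm across, 26 mm thick, flat on the counter beside the stand; origin at the centre of its underside
- scissors_1: bystander: loose scissors lying on the counter, 199 mm long
- pen_2: bystander: loose marker pen, 135 mm long, lying near the front edge
- gift_box_3: bystander: loose low cardboard gift box, 62 x 100 x 30 mm, at the right

How it is judged (in metres and radians):
On the way:
1. the axle is screwed snug on the stand (more than 3 N) with the lever still standing up (contact force between lever_axle and ribbon_stand above 3 N and value of joint lever below 0.3 rad), for 0.3 s.
At the end, for the whole second after the job is handed in: the lever is folded flat (at least 1.5 of 1.57 rad) and at rest, and the axle is still snug: it presses on the stand with more than 2 N (value of joint lever above 1.5 rad and contact force between lever_axle and ribbon_stand above 2 N and velocity of joint lever below 0.05 rad/s); the robot touches nothing.
It fails at once if the axle is forced: it presses on the stand with more than 36 N (contact force between lever_axle and ribbon_stand above 36 N).
It fails at once if a bystander is moved by more than 20 mm (distance of any of spare_spool_low, spare_spool_tall, scissors_1, pen_2, gift_box_3 from where it was at the start of the episode above 0.02 m).
It also fails if it takes over 72 s, if anything falls off the work surface, if the arm or the gripper's body presses on something with over 40 N, if the wrist force passes 120 N, or if a joint passes its speed limit or range.

## Working session

There is one attempt and no reset: what is moved stays moved. The work goes in short steps, Python scripts to look and compute and a tool call to move; the robot and the scene stay as the last step left them, time stands still between calls to the robot, and variables do not carry over. Pictures are saved under pics/ and viewed, at most 10 in all, crops included, and the job is handed in when it is done.

Besides the shell and the picture viewer there is one more tool, called after ">>>" by a JSON object that holds its "name" and its "arguments", one argument or row to a line. jog_arm: Moves the arm, as the interface text tells. Its arguments: {"type":"object","properties":{"targets":{"type":"array"},"force":{"type":"number"}},"required":["targets"]}

```bash
ls; mkdir -p pics
python3 - <<'E'
from bench import monitor, imaging
import cv2
s=monitor.observe(); print(s)
for n in("scene","top"):
    im=imaging.capture(n); cv2.imwrite(f"pics/{n}0.png",im[:,:,::-1]); i=imaging.camera_info(n); print(n,i)
a=cv2.imread("pics/scene0.png");b=cv2.imread("pics/top0.png")
E
```

```text
pics
{'time': 0.0, 'joint_pos': array([-1.27008111,  0.47780181,  0.02236574,  1.55643155, -0.01153756,
        1.10931011, -0.08307248]), 'joint_velocities': array([-7.51884516e-05, -3.62052360e-04, -6.74861663e-04, -4.65216288e-04,
       -4.54083278e-04, -4.96480763e-04,  9.06560599e-04]), 'joint_torque': array([ 8.55145227e-04, -5.82847846e+01,  1.53546833e+00, -2.72604400e+01,
       -5.41819318e-02,  1.69392047e-02,  1.36839712e-04]), 'eef_pos': array([268.09296434, 618.77501097, 198.48952779]), 'tool_rot': array([-6.37635766e-01, -3.07593847e+00,  2.83401598e-03]), 'force': array([-0.19851578, -0.11924067,  0.89696433]), 'moment': array([-0.01506747, -0.0175642 ,  0.02508717]), 'grasp_force': 0.0, 'grip_width': 0.9998269604733817}
scene {'K': array([[367.86945484,   0.        , 320.37543869],
       [  0.        , 367.86945484, 201.00965202],
       [  0.        ,   0.        ,   1.        ]]), 'rvec': array([ 2.30117576, -0.92104021,  0.33578834]), 'tvec': array([-308.5626978 ,  349.16630687,  960.71578482])}
top {'K': array([[364.18696816,   0.        , 322.27154426],
       [  0.        , 364.18696816, 197.00655714],
       [  0.        ,   0.        ,   1.        ]]), 'rvec': array([ 2.16985307, -2.11143068,  0.16054576]), 'tvec': array([  27.10318556,  479.88633888, 1086.78267076])}
```

View pics/scene0.png

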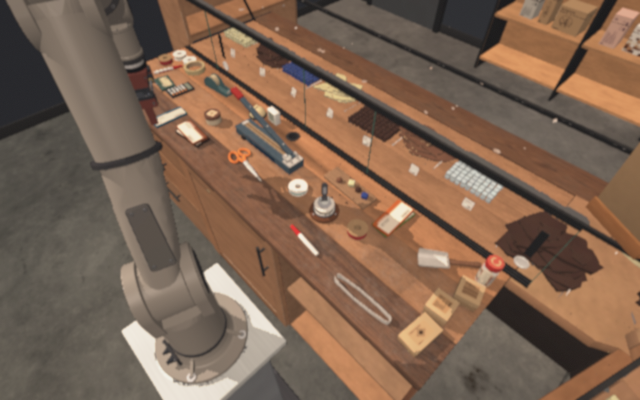

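View pics/top0.png

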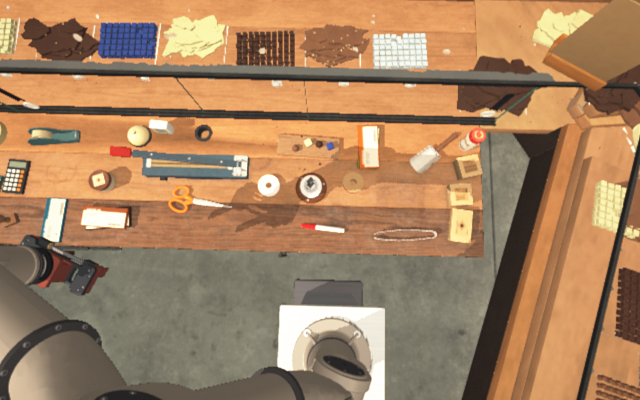

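The scene view shows the stand at (323,205), with its lever up at (324,188). In the top view the stand is at (311,187), with the spare spools at (268,186) and (353,181). I'll zoom in and triangulate.

```bash
cat > h.py <<'E'
import numpy as np, cv2
from bench import monitor, imaging
from scipy.spatial.transform import Rotation as R
def ray(info,uv):
    Rm=cv2.Rodrigues(np.array(info["rvec"]))[0]; t=np.array(info["tvec"])
    d=Rm.T@np.linalg.solve(info["K"],[uv[0],uv[1],1.]); return -Rm.T@t, d/np.linalg.norm(d)
def plane(info,uv,z):
    c,d=ray(info,uv); return c+d*(z-c[2])/d[2]
def proj(info,P): return cv2.projectPoints(np.array(P,float).reshape(-1,3),np.array(info["rvec"]),np.array(info["tvec"]),info["K"],None)[0].reshape(-1,2)
def tri(obs):
    A=np.zeros((3,3));b=np.zeros(3)
    for i,uv in obs:
        c,d=ray(i,uv);M=np.eye(3)-np.outer(d,d);A+=M;b+=M@c
    p=np.linalg.solve(A,b); return p,[np.linalg.norm((np.eye(3)-np.outer(d,d))@(p-c)) for c,d in [ray(i,u) for i,u in obs]]
E
python3 - <<'E'
from h import *
T=imaging.camera_info("top");S=imaging.camera_info("scene")
for n,uv in dict(stand=(311,187),white=(268,186),brown=(353,181),pen=(323,228),sc=(200,200),rail=(311,115)).items(): print(n,plane(T,uv,20).round())
print("stand scene",plane(S,(323,212),20).round(), "case rail",plane(T,(311,115),200).round())
a=cv2.imread("pics/scene0.png")[165:235,270:380];b=cv2.imread("pics/top0.png")[155:215,250:370]
k=cv2.resize(a,(700,445),interpolation=cv2.INTER_CUBIC);
l=cv2.resize(b,(700,350),interpolation=cv2.INTER_CUBIC)
cv2.imwrite("pics/z0.png",cv2.resize(np.vstack([k,l]),(520,590)))
E
```

```text
stand [512.  77.  20.]
white [512. 212.  20.]
brown [535. -55.  20.]
pen [385.  35.  20.]
sc [462. 422.  20.]
rail [750.  84.  20.]
stand scene [500.  64.  20.] case rail [679.  76. 200.]
```

View pics/z0.png

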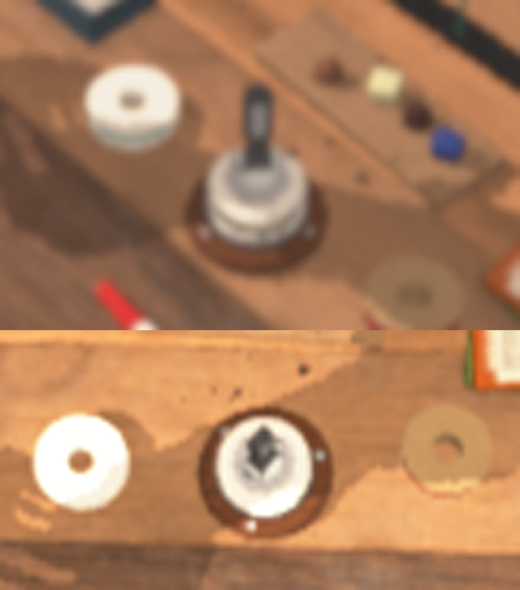

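The enlarged crops show the stand with its lever up. In the top view its axis is at about (311,186), clear of both spare spools. Next I'll get the wrist camera geometry and the tool-frame vector to a viewing pose.

```bash
cat >> h.py <<'E'
def tool(s=None):
    s=s or monitor.observe(); return np.array(s["eef_pos"]),R.from_rotvec(s["tool_rot"])
def shift(P,s=None):
    p,r=tool(s); return (r.inv().apply(np.array(P,float)-p)/1000).round(4)
E
python3 - <<'E'
from h import *
p,r=tool(); print(r.as_matrix().round(3))
W=imaging.camera_info("wrist"); Rc=cv2.Rodrigues(W["rvec"])[0]; c=-Rc.T@W["tvec"]
print("cam in tool",r.inv().apply(c-p).round(1),"axes",(r.as_matrix().T@Rc.T).round(3),W["K"][0,0])
print(shift([505,75,330]),shift([400,75,330]))
E
```

```text
[[-0.918  0.397 -0.001]
 [ 0.397  0.918 -0.002]
 [-0.    -0.002 -1.   ]]
cam in tool [  80.8   -0.5 -184.7] axes [[-0.001 -0.957 -0.291]
 [ 1.    -0.    -0.001]
 [ 0.001 -0.291  0.957]] 356.6188345817796
[-0.4335 -0.4051 -0.1307] [-0.3372 -0.4468 -0.1306]
```

>>> {"name": "jog_arm", "arguments": {
  "targets": [
    [-0.03,-0.03,-0.03,0,0,0,0.0878],
    [-0.06,-0.06,-0.06,0,0,0,0.0878],
    [-0.09,-0.085,-0.1,0,0,0,0.0878],
    [-0.125,-0.118,-0.1,0,0,0,0.0878],
    [-0.16,-0.15,-0.1,0,0,0,0.0878]
  ]
}}

```text
time: 0.6
eef_pos: [355.1, 419.9, 301.0]
tool_rot: [0.636, 3.076, 0.004]
force: [0.3, 0.1, -0.7]
grip_width: 0.999
grasp_force: 0.0
```

>>> {"name": "jog_arm", "arguments": {
  "targets": [
    [-0.033,-0.031,0,0,0,0,0.0878],
    [-0.066,-0.062,0,0,0,0,0.0878],
    [-0.1,-0.093,0,0,0,0,0.0878],
    [-0.132,-0.124,0,0,0,0,0.0878],
    [-0.165,-0.155,0,0,0,0,0.0878]
  ]
}}

```text
time: 1.1
eef_pos: [444.3, 210.9, 299.2]
tool_rot: [-0.638, -3.076, 0.0]
force: [0.3, -0.1, 1.3]
grip_width: 1.004
grasp_force: 0.0
```

>>> {"name": "jog_arm", "arguments": {
  "targets": [
    [-0.035,-0.033,0,0,0,0,0.0878],
    [-0.07,-0.066,0,0,0,0,0.0878],
    [-0.1085,-0.1,0,0,0,0,0.0878],
    [-0.1085,-0.1,0,0,0,0,0.0878]
  ]
}}

```text
time: 1.5
eef_pos: [505.6, 70.6, 299.5]
tool_rot: [0.654, 3.071, -0.003]
force: [0.1, 0.3, -0.3]
grip_width: 1.001
grasp_force: 0.0
```

Run:
```python
from h import *
s=monitor.observe(); print(s["time"],s["eef_pos"].round(1),s["joint_pos"].round(2),s["force"].round(1))
im=imaging.capture("wrist")[:,:,::-1]; cv2.imwrite("pics/w1.png",im)
W=imaging.camera_info("wrist"); print(proj(W,[[505,75,0],[505,75,42],[505,75,140]]).round())
```

```text
1.5 [505.6  70.6 299.5] [-0.62  0.11  0.39  1.83 -0.04  1.21  0.94] [ 0.1  0.3 -0.3]
[[323. 147.]
 [323. 153.]
 [324. 171.]]
```

View pics/w1.png

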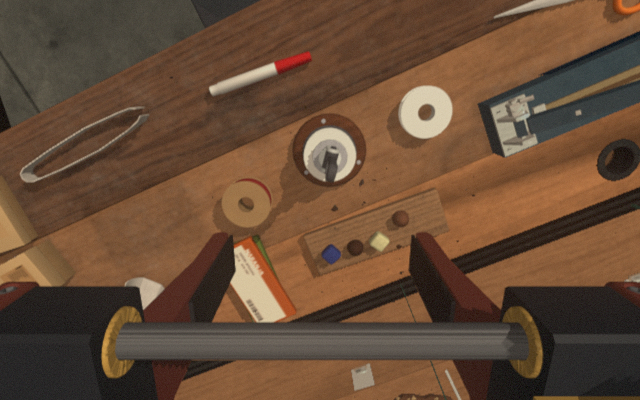

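The wrist view shows the stand at about (329,153) and the dark lever top at about (331,165). The spare spools are at (425,112) and (246,203). I'll crop in for the lever's yaw and fold side.

Run:
```python
from h import *
im=cv2.imread("pics/w1.png")[108:192,284:376]
cv2.imwrite("pics/w1z.png",cv2.resize(im,(644,588),interpolation=cv2.INTER_CUBIC))
```

```text
(no output)
```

View pics/w1z.png

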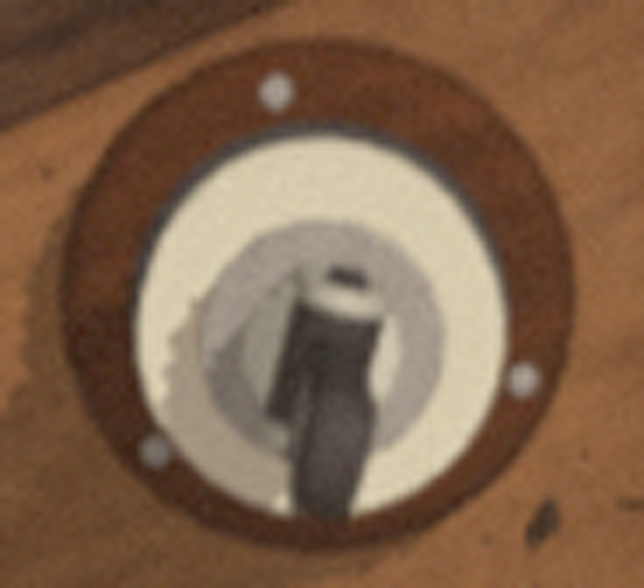

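The crop shows the foot centred at about (329.5,150) and the spool at about (330,154.4). The lever runs down to about (330.5,178), and its yaw is still unclear. I'll compute the axis, then look from closer.

Run:
```python
from h import *
W=imaging.camera_info("wrist");T=imaging.camera_info("top");S=imaging.camera_info("scene")
print("spool",plane(W,(330,154.4),42).round(1),"foot",plane(W,(329.5,149.9),14).round(1),"tip",plane(W,(330.5,177),138).round(1))
print("top foot",plane(T,(250+266/520*120,155+(472-330)/260*60),14).round(1),"top spool",plane(T,(250+264/520*120,155+(468-330)/260*60),42).round(1))
s=lambda x,y:(270+x/520*110,165+y/330*70)
print("scene foot",plane(S,s(256,210),14).round(1),"scene spool",plane(S,s(257,195),42).round(1))
t=tri([(W,(330.5,175)),(S,s(260,92))]); print("tip tri",t[0].round(1),np.round(t[1],1))
f=tri([(W,(330,154.4)),(S,s(257,195)),(T,(250+264/520*120,155+(468-330)/260*60))]);print("spool tri",f[0].round(1),np.round(f[1],1))
print(shift([505,75,190]))
```

```text
spool [510.3  81.9  42. ] foot [509.5  82.1  14. ] tip [514.1  78.6 138. ]
top foot [511.   75.5  14. ] top spool [508.9  76.   42. ]
scene foot [512.8  72.2  14. ] scene spool [506.7  65.4  42. ]
tip tri [516.7  77.5 127.9] [2.4 2.4]
spool tri [514.7  78.   22.1] [2.9 3.4 2.5]
[-0.      0.001   0.1093]
```

>>> {"name": "jog_arm", "arguments": {
  "targets": [
    [-0.002,0.002,0.04,0,0,0,0.0878],
    [-0.004,0.004,0.08,0,0,0,0.0878],
    [-0.004,0.004,0.105,0,0,0,0.0878],
    [-0.004,0.004,0.105,0,0,0,0.0878],
    [-0.004,0.004,0.105,0,0,0,0.0878]
  ]
}}

```text
time: 2.05
eef_pos: [509.0, 81.2, 194.8]
tool_rot: [-0.635, -3.076, 0.0]
force: [-0.2, -0.4, 0.8]
grip_width: 1.002
grasp_force: 0.0
```

Run:
```python
from h import *
s=monitor.observe(); print(s["time"],s["eef_pos"].round(1),s["joint_pos"].round(2),s["force"].round(1))
W=imaging.camera_info("wrist");np.savez("w2.npz",**{k:np.array(v) for k,v in W.items()})
im=imaging.capture("wrist")[:,:,::-1]; cv2.imwrite("pics/w2.png",im)
print(proj(W,[[510,77,42],[510,77,68],[510,77,140]]).round())
cv2.imwrite("pics/w2z.png",cv2.resize(im[60:260,220:460],(720,600),interpolation=cv2.INTER_CUBIC))
```

```text
2.05 [509.   81.2 194.8] [-0.6   0.22  0.37  1.96 -0.1   0.98  0.99] [-0.2 -0.4  0.8]
[[319. 175.]
 [319. 182.]
 [318. 208.]]
```

View pics/w2z.png

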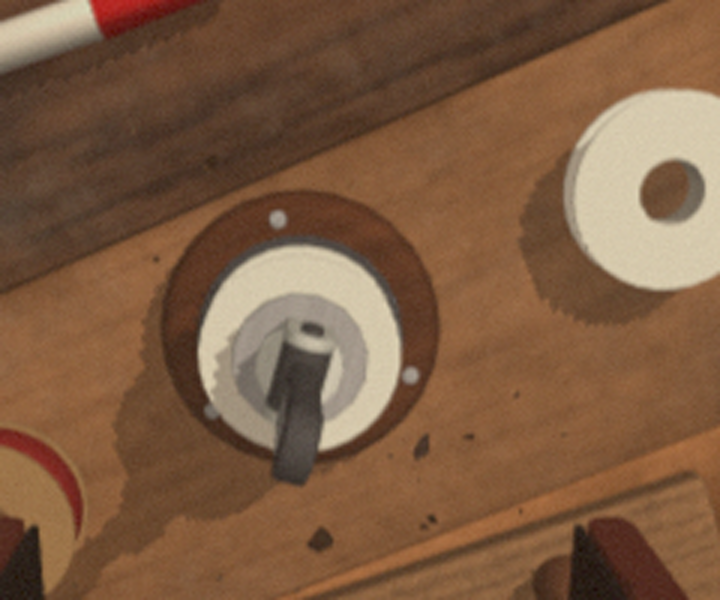

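The closer view shows the pin end cap at about (313,330) in the crop and the lever running down to about (292,480). So the hinge pin points roughly along tool x. I'll enlarge the lever once to read its axes.

Run:
```python
from h import *
im=cv2.imread("pics/w2.png")[154:226,290:356]
im=cv2.resize(im,(550,600),interpolation=cv2.INTER_LANCZOS4)
im=np.clip(255*(im/255.)**0.55,0,255).astype(np.uint8)
cv2.imwrite("pics/w2zz.png",im)
```

```text
(no output)
```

View pics/w2zz.png

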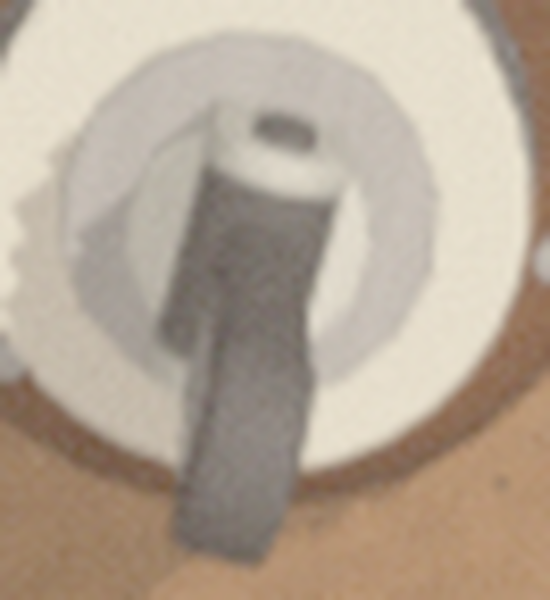

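The enlargement shows the hinge barrel lying along the image's up/right to down/left line. Its edges run (210,180)→(165,335) and (338,200)→(308,330). The paddle is about 9 mm thick across the image, and its tip edge is at about (222,552). Next I'll work out the axis and the yaw correction.

Run:
```python
from h import *
W=dict(np.load("w2.npz")); q=lambda x,y:(290+x/8.333,154+y/8.333)
print("spool",plane(W,(320,175.7),42).round(1),"foot",plane(W,(320.3,168.3),14).round(1))
s=monitor.observe();p,r=tool(s)
for a,b,z in (((210,180),(165,335),69),((338,200),(308,330),69),((213,430),(180,545),120)):
    d=plane(W,q(*b),z)-plane(W,q(*a),z); t=r.inv().apply(d); print("hinge dir tool",t.round(1),"angle from -x deg",np.degrees(np.arctan2(t[1],-t[0])).round(1))
d=plane(W,q(262,560),140)-plane(W,q(180,545),140); t=r.inv().apply(d);print("tip edge tool",t.round(1),np.degrees(np.arctan2(t[0],t[1])).round(1))
print("hub mid",((plane(W,q(255,262),73))).round(1),"pin cap",plane(W,q(285,130),68).round(1))
print("tip mid",plane(W,q(222,552),138).round(1))
print("pose",p.round(1),s["joint_pos"].round(2), "tool x,y world",r.as_matrix()[:2,:2].round(2))
```

```text
spool [511.   77.6  42. ] foot [510.1  78.2  14. ]
hinge dir tool [-17.4  -5.    0. ] angle from -x deg -16.0
hinge dir tool [-14.6  -3.2   0. ] angle from -x deg -12.2
hinge dir tool [-11.3  -3.1   0. ] angle from -x deg -15.5
tip edge tool [-1.4  7.1  0. ] -11.1
hub mid [512.4  77.8  73. ] pin cap [501.4  86.   68. ]
tip mid [518.8  72.2 138. ]
pose [509.8  81.1 195.6] [-0.6   0.22  0.38  1.96 -0.1   0.98  0.99] tool x,y world [[-0.92  0.4 ]
 [ 0.4   0.92]]
```

>>> {"name": "jog_arm", "arguments": {
  "targets": [
    [-0.002,-0.0025,0,0,0,7,0.0878],
    [-0.002,-0.0025,0,0,0,14,0.0878],
    [-0.002,-0.0025,0,0,0,14,0.0878],
    [-0.002,-0.0025,0,0,0,14,0.0878]
  ]
}}

```text
time: 2.5
eef_pos: [510.8, 77.6, 195.7]
tool_rot: [1.002, 2.976, 0.003]
force: [-0.4, 0.8, -0.0]
grip_width: 1.001
grasp_force: 0.0
```

Run:
```python
from h import *
s=monitor.observe();p,r=tool(s);print(s["time"],p.round(1),s["joint_pos"].round(2),shift([510.5,78,103],s),r.as_matrix()[:2,:2].round(3))
W=imaging.camera_info("wrist"); im=imaging.capture("wrist"); h=cv2.cvtColor(im,cv2.COLOR_RGB2HSV)
cv2.imwrite("pics/w3.png",im[:,:,::-1])
print(proj(W,[[510.5,78,42],[510.5,78,140]]).round(1))
# dark low-saturation blob = lever
m=((h[...,2]<110)&(h[...,1]<70)).astype(np.uint8); m[:150]=0;m[250:]=0;m[:,:270]=0;m[:,370:]=0
n,l,st,c=cv2.connectedComponentsWithStats(m)
for i in range(1,n):
    if st[i,4]>60:
        print(st[i],c[i].round(1)); cn=cv2.findContours((l==i).astype(np.uint8),0,2)[0][0]; print(cv2.fitLine(cn,2,0,.01,.01).ravel().round(2))
        for y in range(st[i,1],st[i,1]+st[i,3],4): xs=np.where(l[y]==i)[0]; print(y,xs.min(),xs.max(),end="; ")
Wp=dict(np.load("w2.npz"));S=imaging.camera_info("scene");t=tri([(Wp,(316.6,218)),(S,(270+258/520*110,165+88/330*70))]);print("tip tri",t[0].round(1),np.round(t[1],1))
```

```text
2.5 [510.8  77.6 195.7] [-0.63  0.23  0.42  1.96 -0.11  0.98  0.76] [ 0.0006 -0.      0.0927] [[-0.796  0.605]
 [ 0.605  0.796]]
[[322.5 171.3]
 [323.  203.2]]
[314 170  18  46 629] [322.5 191.3]
[1.0000e-02 1.0000e+00 3.2141e+02 1.9117e+02]
170 315 315; 174 315 331; 178 314 330; 182 314 330; 186 314 330; 190 314 330; 194 316 329; 198 317 329; 202 317 329; 206 317 328; 210 318 328; 214 318 328; tip tri [515.7  73.4 138.1] [1.5 1.5]
```

The lever is now aligned: its blob is vertical and centred at x≈323. The tip triangulates to z 138, as expected. I'll descend and close.

>>> {"name": "jog_arm", "arguments": {
  "targets": [
    [0,0,0.035,0,0,0,0.0878],
    [0,0,0.07,0,0,0,0.0878],
    [0,0,0.091,0,0,0,0.0878],
    [0,0,0.091,0,0,0,0.0878],
    [0,0,0.091,0,0,0,0.04]
  ],
  "force": 15
}}

```text
time: 3.05
eef_pos: [510.5, 77.0, 104.0]
tool_rot: [1.006, 2.976, 0.0]
force: [0.1, 0.4, -0.3]
grip_width: 0.944
grasp_force: 0.0
```

>>> {"name": "jog_arm", "arguments": {
  "targets": [
    [0,0,0,0,0,0,0.01],
    [0,0,0,0,0,0,0.0],
    [0,0,0,0,0,0,0.0],
    [0,0,0,0,0,0,0.0],
    [0,0,0,0,0,0,0.0]
  ]
}}

```text
time: 3.55
eef_pos: [510.2, 77.1, 103.7]
tool_rot: [1.007, 2.975, 0.001]
force: [0.0, 0.2, 0.2]
grip_width: 0.49
grasp_force: 0.0
```

>>> {"name": "jog_arm", "arguments": {
  "targets": [
    [0,0,0,0,0,0,0.0],
    [0,0,0,0,0,0,0.0],
    [0,0,0,0,0,0,0.0]
  ],
  "force": 50
}}

```text
time: 3.85
eef_pos: [510.0, 77.0, 103.4]
tool_rot: [-1.008, -2.975, 0.0]
force: [-0.8, -0.8, 0.0]
grip_width: 0.224
grasp_force: 0.0
```

```bash
cat >> h.py <<'E'
def st():
    s=monitor.observe();p,r=tool(s);x=r.as_matrix()[:,0]
    print("t",round(s["time"],2),"pos",p.round(1),"yaw",np.degrees(np.arctan2(x[1],x[0])).round(1),"j",s["joint_pos"].round(2),"F",s["force"].round(1),"Ftool",r.inv().apply(s["force"]).round(1),"M",s["moment"].round(3),"grip",round(s["grip_width"]*87.8,1),round(s["grasp_force"],1)); return s
E
python3 -c "
from h import *
st()"
```

```text
t 3.85 pos [510.   77.  103.4] yaw 142.6 j [-0.59  0.35  0.38  2.04 -0.19  0.78  0.83] F [-0.8 -0.8  0. ] Ftool [ 0.2 -1.1 -0. ] M [-0.023  0.013  0.011] grip 19.7 0.0
```

>>> {"name": "jog_arm", "arguments": {
  "targets": [
    [0,0,0,0,0,0,0.0],
    [0,0,0,0,0,0,0.0],
    [0,0,0,0,0,0,0.0],
    [0,0,0,0,0,0,0.0],
    [0,0,0,0,0,0,0.0]
  ]
}}

```text
time: 4.35
eef_pos: [510.4, 77.5, 103.5]
tool_rot: [1.007, 2.975, 0.001]
force: [2.5, 3.1, -2.1]
grip_width: 0.097
grasp_force: 50.0
```

```bash
python3 -c "
from h import *
st()"
```

```text
t 4.35 pos [510.4  77.5 103.5] yaw 142.6 j [-0.59  0.35  0.38  2.04 -0.19  0.78  0.83] F [ 2.5  3.1 -2.1] Ftool [-0.1  4.   2.2] M [ 0.793 -0.573 -0.084] grip 8.5 50.0
```

Gripped at 8.5 mm. I'll screw 40° first, which is inside the guaranteed free range of over 1 rad, to check the torque reading.

>>> {"name": "jog_arm", "arguments": {
  "targets": [
    [0,0,0.0001,0,0,8,0.0],
    [0,0,0.0003,0,0,16,0.0],
    [0,0,0.0004,0,0,24,0.0],
    [0,0,0.0006,0,0,32,0.0],
    [0,0,0.0007,0,0,40,0.0]
  ]
}}

```text
time: 4.85
eef_pos: [511.4, 78.5, 102.9]
tool_rot: [1.969, 2.446, 0.005]
force: [6.1, 5.6, -5.8]
grip_width: 0.096
grasp_force: 50.0
```

```bash
python3 -c "
from h import *
st()"
```

```text
t 4.85 pos [511.4  78.5 102.9] yaw 102.3 j [-0.72  0.38  0.55  2.05 -0.28  0.78  0.22] F [ 6.1  5.6 -5.8] Ftool [4.2 7.2 5.9] M [ 1.408 -1.398  0.089] grip 8.4 50.0
```

>>> {"name": "jog_arm", "arguments": {
  "targets": [
    [0.0012,0.002,0.001,0,0,4,0.0],
    [0.0012,0.002,0.001,0,0,8,0.0],
    [0.0012,0.002,0.001,0,0,8,0.0]
  ]
}}

```text
time: 5.15
eef_pos: [512.8, 79.3, 102.5]
tool_rot: [2.132, 2.306, 0.003]
force: [1.2, 2.9, 4.3]
grip_width: 0.096
grasp_force: 50.0
```

```bash
python3 -c "
from h import *
st()"
```

```text
t 5.15 pos [512.8  79.3 102.5] yaw 94.5 j [-0.74  0.39  0.59  2.05 -0.3   0.79  0.1 ] F [1.2 2.9 4.3] Ftool [ 2.8  1.5 -4.3] M [ 0.642 -0.234  0.009] grip 8.5 50.0
```

>>> {"name": "jog_arm", "arguments": {
  "targets": [
    [0.0003,0.0002,0.0001,0,0,5,0.0],
    [0.0003,0.0002,0.0001,0,0,10,0.0],
    [0.0003,0.0002,0.0002,0,0,15,0.0],
    [0.0003,0.0002,0.0003,0,0,20,0.0],
    [0.0003,0.0002,0.0004,0,0,24,0.0]
  ]
}}

```text
time: 5.65
eef_pos: [513.6, 79.4, 102.2]
tool_rot: [2.566, 1.811, 0.005]
force: [3.1, 3.6, 2.1]
grip_width: 0.096
grasp_force: 50.0
```

```bash
python3 -c "
from h import *
st()"
```

```text
t 5.65 pos [513.6  79.4 102.2] yaw 70.4 j [-0.82  0.41  0.69  2.05 -0.37  0.79 -0.25] F [3.1 3.6 2.1] Ftool [ 4.4  1.8 -2.1] M [ 0.625 -0.931  0.095] grip 8.5 50.0
```

>>> {"name": "jog_arm", "arguments": {
  "targets": [
    [0.0007,0.0004,0.0001,0,0,5,0.0],
    [0.0007,0.0004,0.0001,0,0,10,0.0],
    [0.0007,0.0004,0.0002,0,0,15,0.0],
    [0.0007,0.0004,0.0003,0,0,20,0.0],
    [0.0007,0.0004,0.0004,0,0,24,0.0]
  ]
}}

```text
time: 6.15
eef_pos: [514.7, 79.3, 101.8]
tool_rot: [2.886, 1.237, 0.006]
force: [6.7, 1.5, 0.6]
grip_width: 0.1
grasp_force: 50.0
```

```bash
python3 -c "
from h import *
st()"
```

```text
t 6.15 pos [514.7  79.3 101.8] yaw 46.4 j [-0.9   0.45  0.8   2.06 -0.45  0.81 -0.59] F [6.7 1.5 0.6] Ftool [ 5.7  3.8 -0.6] M [ 0.175 -1.276  0.092] grip 8.8 50.0
```

>>> {"name": "jog_arm", "arguments": {
  "targets": [
    [0.0009,0.0007,0.0001,0,0,5,0.0],
    [0.0009,0.001,0.0001,0,0,10,0.0],
    [0.0009,0.0013,0.0002,0,0,15,0.0],
    [0.0009,0.0016,0.0003,0,0,20,0.0],
    [0.0008,0.0018,0.0004,0,0,24,0.0]
  ]
}}

```text
time: 6.65
eef_pos: [516.1, 78.4, 101.3]
tool_rot: [3.081, 0.61, 0.005]
force: [2.7, 0.2, 2.5]
grip_width: 0.096
grasp_force: 50.0
```

```bash
python3 -c "
from h import *
st()"
```

```text
t 6.65 pos [516.1  78.4 101.3] yaw 22.4 j [-0.97  0.5   0.92  2.06 -0.53  0.84 -0.93] F [2.7 0.2 2.5] Ftool [ 2.5  0.8 -2.5] M [ 0.038 -0.83   0.071] grip 8.5 50.0
```

>>> {"name": "jog_arm", "arguments": {
  "targets": [
    [0.0004,0.0003,0.0001,0,0,5,0.0],
    [0.0004,0.0006,0.0001,0,0,10,0.0],
    [0.0003,0.0009,0.0002,0,0,15,0.0],
    [0.0003,0.0011,0.0003,0,0,20,0.0],
    [0.0002,0.0013,0.0004,0,0,24,0.0]
  ]
}}

```text
time: 7.15
eef_pos: [516.8, 77.1, 101.0]
tool_rot: [3.141, -0.043, 0.005]
force: [5.0, 0.1, 2.5]
grip_width: 0.098
grasp_force: 50.0
```

```bash
python3 -c "
from h import *
st()"
```

```text
t 7.15 pos [516.8  77.1 101. ] yaw -1.6 j [-1.04  0.55  1.03  2.06 -0.63  0.87 -1.25] F [5.  0.1 2.5] Ftool [ 5.  -0.2 -2.5] M [-0.027 -0.78   0.214] grip 8.6 50.0
```

Torque has risen to 0.21, so the take-up is starting. I'll turn a little more and hold.

>>> {"name": "jog_arm", "arguments": {
  "targets": [
    [0.0005,0.0001,0,0,0,3,0.0],
    [0.0006,0.0003,0.0001,0,0,6,0.0],
    [0.0006,0.0003,0.0001,0,0,6,0.0]
  ]
}}

```text
time: 7.45
eef_pos: [517.1, 76.7, 100.9]
tool_rot: [3.134, -0.204, 0.004]
force: [3.3, -0.5, 4.5]
grip_width: 0.1
grasp_force: 50.0
```

```bash
python3 -c "
from h import *
st()"
```

```text
t 7.45 pos [517.1  76.7 100.9] yaw -7.5 j [-1.05  0.57  1.05  2.06 -0.65  0.89 -1.33] F [ 3.3 -0.5  4.5] Ftool [ 3.4  0.1 -4.5] M [ 0.033 -0.536  0.238] grip 8.8 50.0
```

>>> {"name": "jog_arm", "arguments": {
  "targets": [
    [0,0.0001,0,0,0,3,0.0],
    [0,0.0003,0.0001,0,0,6,0.0],
    [0,0.0003,0.0001,0,0,6,0.0]
  ]
}}

```text
time: 7.75
eef_pos: [517.1, 76.3, 100.8]
tool_rot: [3.119, -0.367, 0.004]
force: [3.3, -0.2, 4.3]
grip_width: 0.095
grasp_force: 50.0
```

```bash
python3 -c "
from h import *
st()"
```

```text
t 7.75 pos [517.1  76.3 100.8] yaw -13.4 j [-1.06  0.59  1.08  2.06 -0.67  0.9  -1.41] F [ 3.3 -0.2  4.3] Ftool [ 3.2 -0.6 -4.3] M [-0.124 -0.6    0.288] grip 8.3 50.0
```

Torque is rising by about 0.6 N m/rad, as specified. A small last increment, then I'll hold.

>>> {"name": "jog_arm", "arguments": {
  "targets": [
    [0,0.0001,0,0,0,2,0.0],
    [0,0.0002,0,0,0,4,0.0],
    [0,0.0002,0,0,0,4,0.0],
    [0,0.0002,0,0,0,4,0.0],
    [0,0.0002,0,0,0,4,0.0]
  ]
}}

```text
time: 8.25
eef_pos: [516.9, 76.2, 100.7]
tool_rot: [3.105, -0.477, 0.004]
force: [4.2, -1.8, 5.3]
grip_width: 0.096
grasp_force: 50.0
```

```bash
python3 -c "
from h import *
st()"
```

```text
t 8.25 pos [516.9  76.2 100.7] yaw -17.5 j [-1.07  0.6   1.1   2.06 -0.69  0.91 -1.46] F [ 4.2 -1.8  5.3] Ftool [ 4.5  0.5 -5.3] M [-0.216 -0.814  0.343] grip 8.5 50.0
```

Snug at 0.34 N m, held for 0.3 s. Now I'll open the fingers.

>>> {"name": "jog_arm", "arguments": {
  "targets": [
    [0,0,0,0,0,0,0.02],
    [0,0,0,0,0,0,0.0878],
    [0,0,0,0,0,0,0.0878],
    [0,0,0,0,0,0,0.0878],
    [0,0,0,0,0,0,0.0878]
  ]
}}

```text
time: 8.75
eef_pos: [515.0, 76.9, 99.6]
tool_rot: [3.105, -0.476, -0.002]
force: [1.1, 0.2, 0.4]
grip_width: 0.512
grasp_force: 0.0
```

>>> {"name": "jog_arm", "arguments": {
  "targets": [
    [0,0,0,0,0,0,0.0878],
    [0,0,0,0,0,0,0.0878],
    [-0.003,0,0,0,0,0,0.0878],
    [-0.003,0,0,0,0,0,0.0878],
    [-0.003,0,0,0,0,0,0.0878]
  ]
}}

```text
time: 9.25
eef_pos: [512.6, 77.9, 99.9]
tool_rot: [-3.105, 0.476, 0.0]
force: [0.3, -0.4, 0.1]
grip_width: 0.963
grasp_force: 0.0
```

Run:
```python
from h import *
st(); W=imaging.camera_info("wrist"); im=imaging.capture("wrist"); cv2.imwrite("pics/w4.png",im[:,:,::-1])
print(proj(W,[[512.7,76,66],[512.7,76,138]]).round())
cv2.imwrite("pics/w4z.png",cv2.resize(im[100:380,140:500,::-1],(720,560)))
```

```text
t 9.25 pos [512.6  77.9  99.9] yaw -17.4 j [-1.08  0.6   1.1   2.07 -0.69  0.9  -1.46] F [ 0.3 -0.4  0.1] Ftool [ 0.4  0.3 -0.1] M [ 0.012  0.085 -0.02 ] grip 84.6 0.0
[[324. 212.]
 [324. 265.]]
```

View pics/w4z.png

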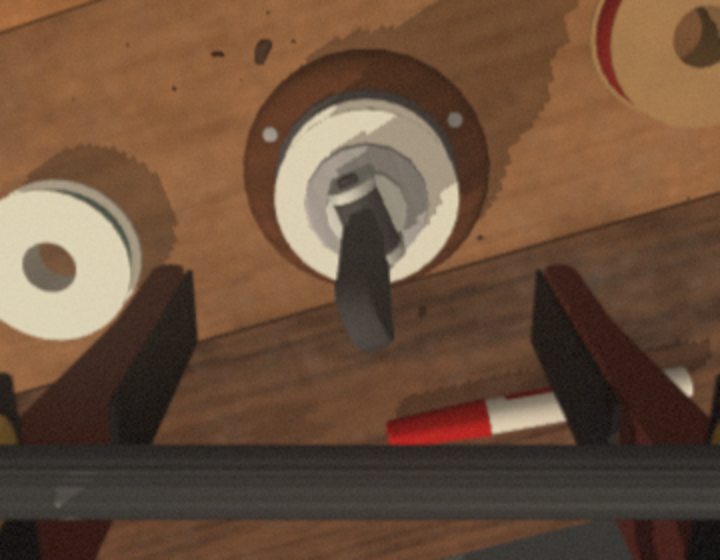

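The view shows the lever still upright, with the pin cap at crop (350,182), the hub's far end at about (392,250) and the tip at (372,345). The bolt sprang back by roughly 20°, as expected. I'll measure that angle so I can realign.

Run:
```python
from h import *
W=imaging.camera_info("wrist"); s=monitor.observe(); p,r=tool(s)
q=lambda x,y:(140+x/2,100+y/2)
for a,b,z in (((335,207),(372,262),66),((375,190),(402,245),66),((337,290),(358,347),136),((372,178),(398,240),68)):
    t=r.inv().apply(plane(W,q(*b),z)-plane(W,q(*a),z)); print(t.round(1),np.degrees(np.arctan2(t[1],-t[0])).round(1))
print("foot",plane(W,q(366,172),14).round(1),"spool",plane(W,q(367,190),42).round(1))
```

```text
[-19.2  12.   -0. ] 32.1
[-18.9   8.9  -0. ] 25.3
[-14.5   4.7  -0. ] 18.1
[-20.9   8.5  -0. ] 22.1
foot [515.8  75.2  14. ] spool [516.8  74.6  42. ]
```

>>> {"name": "jog_arm", "arguments": {
  "targets": [
    [0.001,0,-0.004,0,0,-7,0.0878],
    [0.001,0,-0.008,0,0,-14,0.0878],
    [0.001,0,-0.01,0,0,-20,0.0878],
    [0.001,0,-0.01,0,0,-20,0.0878]
  ]
}}

```text
time: 9.7
eef_pos: [514.0, 77.5, 110.3]
tool_rot: [-3.14, -0.072, -0.001]
force: [0.6, 0.7, 0.8]
grip_width: 0.999
grasp_force: 0.0
```

>>> {"name": "jog_arm", "arguments": {
  "targets": [
    [0,0.015,0,0,0,0,0.0878],
    [0,0.03,0,0,0,0,0.0878],
    [0,0.037,0,0,0,0,0.0878],
    [0,0.041,0,0,0,0,0.0878],
    [0,0.043,0,0,0,0,0.0878]
  ]
}}

```text
time: 10.2
eef_pos: [515.6, 35.3, 109.8]
tool_rot: [-3.139, -0.07, 0.001]
force: [-0.3, 6.2, 1.9]
grip_width: 0.998
grasp_force: 2.8
```

```bash
python3 -c "
from h import *
st()"
```

```text
t 10.2 pos [515.6  35.3 109.8] yaw 2.5 j [-0.96  0.52  1.02  2.06 -0.59  0.88 -1.13] F [-0.3  6.2  1.9] Ftool [-0.  -6.2 -1.9] M [1.333 0.273 0.061] grip 87.6 2.8
```

>>> {"name": "jog_arm", "arguments": {
  "targets": [
    [0,0.002,0,0,0,0,0.0878],
    [0,0.004,0,0,0,0,0.0878],
    [0,0.005,0,0,0,0,0.0878]
  ]
}}

```text
time: 10.5
eef_pos: [515.8, 33.2, 109.7]
tool_rot: [-3.136, -0.074, 0.002]
force: [-1.1, 10.0, 1.9]
grip_width: 1.0
grasp_force: 5.5
```

```bash
python3 -c "
from h import *
st()"
```

```text
t 10.5 pos [515.8  33.2 109.7] yaw 2.7 j [-0.95  0.52  1.02  2.06 -0.59  0.88 -1.12] F [-1.1 10.   1.9] Ftool [ -0.6 -10.1  -1.9] M [2.596 0.325 0.052] grip 87.8 5.5
```

Force reaches 10 N with little motion, so this is the stop side. I'll push the other way.

>>> {"name": "jog_arm", "arguments": {
  "targets": [
    [0,-0.025,0,0,0,0,0.0878],
    [0,-0.05,0,0,0,0,0.0878],
    [0,-0.07,0,0,0,0,0.0878],
    [0,-0.082,0,0,0,0,0.0878],
    [0,-0.09,0,0,0,0,0.0878]
  ]
}}

```text
time: 11.0
eef_pos: [511.7, 119.5, 109.8]
tool_rot: [3.139, 0.072, 0.0]
force: [0.0, -4.3, 0.0]
grip_width: 0.999
grasp_force: 1.5
```

>>> {"name": "jog_arm", "arguments": {
  "targets": [
    [0,-0.004,0,0,0,0,0.0878],
    [0,-0.007,0,0,0,0,0.0878],
    [0,-0.01,0,0,0,0,0.0878]
  ]
}}

```text
time: 11.3
eef_pos: [511.2, 128.2, 109.9]
tool_rot: [3.14, 0.068, -0.0]
force: [-0.3, -4.3, -0.8]
grip_width: 1.001
grasp_force: 1.4
```

```bash
python3 -c "
from h import *
st()"
```

```text
t 11.3 pos [511.2 128.2 109.9] yaw 2.5 j [-1.13  0.55  1.03  2.04 -0.6   0.9  -1.3 ] F [-0.3 -4.3 -0.8] Ftool [-0.4  4.3  0.8] M [-0.752  0.196  0.009] grip 87.9 1.4
```

It folds at a steady 4.3 N. I'll continue outward, then press down.

>>> {"name": "jog_arm", "arguments": {
  "targets": [
    [0,-0.008,0,0,0,0,0.0878],
    [0,-0.016,0,0,0,0,0.0878],
    [0,-0.024,0,0,0,0,0.0878],
    [0,-0.032,0.002,0,0,0,0.0878],
    [0,-0.036,0.006,0,0,0,0.0878]
  ]
}}

```text
time: 11.8
eef_pos: [509.9, 167.6, 103.8]
tool_rot: [-3.14, -0.074, -0.001]
force: [-0.5, -0.1, -0.2]
grip_width: 0.999
grasp_force: 0.0
```

>>> {"name": "jog_arm", "arguments": {
  "targets": [
    [0,-0.002,0.005,0,0,0,0.0878],
    [0,-0.003,0.01,0,0,0,0.0878],
    [0,-0.003,0.014,0,0,0,0.0878],
    [0,-0.003,0.018,0,0,0,0.0878],
    [0,-0.003,0.02,0,0,0,0.0878]
  ]
}}

```text
time: 12.3
eef_pos: [509.4, 168.0, 83.5]
tool_rot: [3.141, 0.07, -0.001]
force: [-0.3, 0.1, 0.5]
grip_width: 1.0
grasp_force: 0.0
```

```bash
python3 -c "
from h import *
st()"
```

```text
t 12.3 pos [509.4 168.   83.5] yaw 2.5 j [-1.16  0.6   0.98  2.03 -0.66  0.86 -1.33] F [-0.3  0.1  0.5] Ftool [-0.3 -0.1 -0.5] M [0.01  0.142 0.004] grip 87.8 0.0
```

There's no contact force now, so I'll look.

Run:
```python
from h import *
W=imaging.camera_info("wrist"); im=imaging.capture("wrist"); cv2.imwrite("pics/w5.png",im[:,:,::-1])
print(proj(W,[[513,75,66],[513,120,66],[513,147,70]]).round())
cv2.imwrite("pics/w5s.png",im[:,:,::-1])
```

```text
[[474. 223.]
 [401. 220.]
 [357. 220.]]
```

View pics/w5s.png

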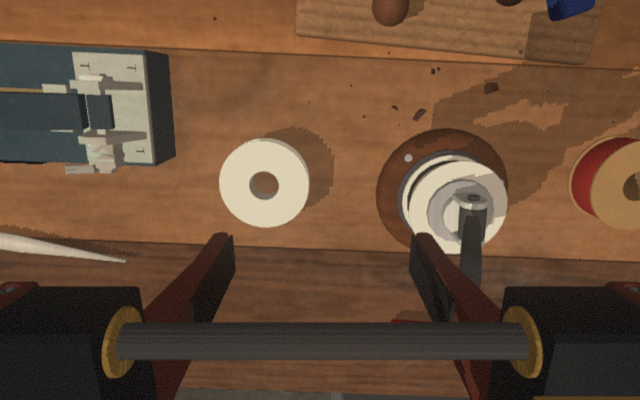

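Run:
```python
from h import *
W=imaging.camera_info("wrist"); im=cv2.imread("pics/w5.png")
for y in (71,73,76): print(y,proj(W,[[514,y,66],[514,y,138],[504,y,138],[524,y,138]]).round().tolist())
print("folded 30/60/90deg tip:",[proj(W,[514,75+72*np.sin(a),66+72*np.cos(a)]).round().tolist() for a in (.5,1.05,1.57)])
h=cv2.cvtColor(im,cv2.COLOR_BGR2HSV); m=(h[...,2]<120)&(h[...,1]<75)
for y in range(195,310,8):
    xs=np.where(m[y,445:520])[0]+445; print(y,xs.min() if len(xs) else 0,xs.max() if len(xs) else 0,len(xs),end="; ")
a=im[170:310,380:540]; a=cv2.resize(a,(640,560),interpolation=cv2.INTER_CUBIC)
a=np.clip(255*(a/255.)**0.6,0,255).astype(np.uint8)
cv2.imwrite("pics/w5c.png",a)
```

```text
71 [[481.0, 221.0], [556.0, 285.0], [551.0, 306.0], [562.0, 263.0]]
73 [[478.0, 221.0], [551.0, 285.0], [546.0, 306.0], [557.0, 263.0]]
76 [[473.0, 221.0], [544.0, 284.0], [539.0, 305.0], [550.0, 263.0]]
folded 30/60/90deg tip: [[[456.0, 271.0]], [[382.0, 242.0]], [[356.0, 216.0]]]
195 455 484 27; 203 473 479 6; 211 459 487 29; 219 459 486 28; 227 458 485 28; 235 456 484 29; 243 461 481 21; 251 461 480 19; 259 461 480 20; 267 459 480 22; 275 466 480 15; 283 474 479 6; 291 448 519 9; 299 445 519 15; 307 445 508 10;
```

View pics/w5c.png

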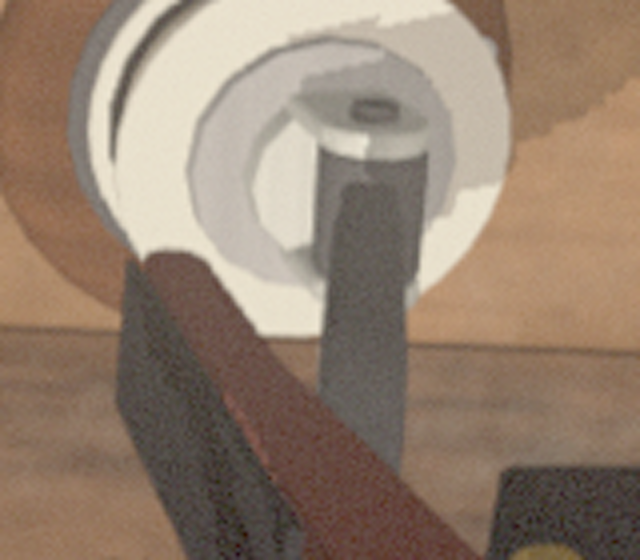

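The last view shows the lever leaning about 25–30° toward +y. It lies behind the back of the trailing finger (finger tip at crop (150,260), lever edge at about (405,400)), so it isn't folded yet. I'll rise and measure its lean with masks.

>>> {"name": "jog_arm", "arguments": {
  "targets": [
    [0,0,-0.04,0,0,0,0.0878],
    [0,0,-0.08,0,0,0,0.0878],
    [0,0.03,-0.112,0,0,0,0.0878],
    [0,0.06,-0.112,0,0,0,0.0878],
    [0,0.088,-0.112,0,0,0,0.0878]
  ]
}}

```text
time: 12.85
eef_pos: [514.2, 79.4, 197.1]
tool_rot: [-3.139, -0.071, -0.003]
force: [0.4, -0.0, 0.0]
grip_width: 1.003
grasp_force: 0.0
```

>>> {"name": "jog_arm", "arguments": {
  "targets": [
    [0,0,0,0,0,0,0.0878],
    [0,0,0,0,0,0,0.0878]
  ]
}}

```text
time: 13.05
eef_pos: [513.5, 80.1, 196.0]
tool_rot: [-3.14, -0.068, -0.0]
force: [0.1, 0.9, 0.7]
grip_width: 1.002
grasp_force: 0.0
```

```bash
cat > lev.py <<'E'
from h import *
def lever(ax=(514,75),zp=65.5,pr=True):
    s=st();W=imaging.camera_info("wrist"); im=imaging.capture("wrist"); cv2.imwrite("pics/l%d.png"%int(s["time"]*100),im[:,:,::-1])
    h=cv2.cvtColor(im,cv2.COLOR_RGB2HSV); m=((h[...,2]<115)&(h[...,1]<75)).astype(np.uint8)
    b=proj(W,[ax[0],ax[1],zp])[0]; n,l,stt,c=cv2.connectedComponentsWithStats(cv2.morphologyEx(m,cv2.MORPH_OPEN,np.ones((3,3))))
    print("pivot px",b.round(1))
    for i in range(1,n):
        if stt[i,4]>60 and np.linalg.norm(c[i]-b)<90: print(stt[i],c[i].round(1), [ (y,np.where(l[y]==i)[0].min(),np.where(l[y]==i)[0].max()) for y in range(stt[i,1],stt[i,1]+stt[i,3],6)])
    for a in (0,.25,.5,.75,1.0,1.3,1.57): print(a,proj(W,[ax[0],ax[1]+72*np.sin(a),zp+72*np.cos(a)])[0].round(),end=" ")
if __name__=="__main__": lever()
E
python3 lev.py
```

```text
t 13.05 pos [513.5  80.1 196. ] yaw 2.5 j [-1.17  0.42  1.17  1.98 -0.45  1.04 -1.32] F [0.1 0.9 0.7] Ftool [ 0.2 -0.8 -0.7] M [-0.001  0.149 -0.05 ] grip 87.9 0.0
pivot px [327.  176.4]
[318 158  15   5  63] [325.  160.2] [(158, np.int64(322), np.int64(328))]
[ 285  166   50   44 1144] [309.7 188. ] [(166, np.int64(331), np.int64(333)), (172, np.int64(318), np.int64(333)), (178, np.int64(304), np.int64(334)), (184, np.int64(300), np.int64(334)), (190, np.int64(287), np.int64(320)), (196, np.int64(286), np.int64(316)), (202, np.int64(286), np.int64(308)), (208, np.int64(288), np.int64(300))]
0 [328. 201.] 0.25 [304. 199.] 0.5 [282. 195.] 0.75 [264. 190.] 1.0 [252. 185.] 1.3 [246. 178.] 1.57 [248. 173.]
```

Run:
```python
from h import *
s=monitor.observe();p,r=tool(s);W=dict(imaging.camera_info("wrist"))
Rc=cv2.Rodrigues(W["rvec"])[0];c=-Rc.T@W["tvec"];W5=dict(W);W5["tvec"]=-Rc@(c+np.array([509.4,168,83.5])-p)
q=lambda x,y:(380+x/4,170+y/4)
for a,b in (((318,155),(312,260)),((428,160),(418,280))):
    A,B=plane(W5,q(*a),66),plane(W5,q(*b),66); d=A-B; print(A.round(1),B.round(1),"hinge yaw deg",np.degrees(np.arctan2(d[1],d[0])).round(1))
# all dark pixel outline of lever in the present picture, tip-edge orientation
im=cv2.imread("pics/l1305.png") ; h=cv2.cvtColor(im,cv2.COLOR_BGR2HSV); m=((h[...,2]<115)&(h[...,1]<75)).astype(np.uint8); m=cv2.morphologyEx(m,cv2.MORPH_OPEN,np.ones((3,3)))
n,l,stt,cc=cv2.connectedComponentsWithStats(m)
i=[i for i in range(1,n) if stt[i,4]>800 and abs(cc[i]-[310,188]).max()<20][0]
cn=cv2.findContours((l==i).astype(np.uint8),0,2)[0][0]; ap=cv2.approxPolyDP(cn,2.5,True)[:,0]; print(ap.tolist())
for y in range(160,216,2): print("".join("#" if m[y,x] else "." for x in range(276,346,1)))
```

```text
[521.6  85.5  66. ] [504.6  83.8  66. ] hinge yaw deg 5.9
[521.5  68.9  66. ] [502.   66.9  66. ] hinge yaw deg 5.8
[[333, 166], [318, 168], [317, 174], [310, 174], [299, 181], [299, 185], [290, 186], [285, 199], [287, 207], [299, 209], [321, 189], [334, 188]]
..........................................###############.............
..........................................#############...............
......................................................................
.......................................................###............
..........................................####..##########............
..........................................################............
..........................................################............
..................................########################............
...............................############################...........
............................###############################...........
.........................######.###########################...........
.......................########.##########################
[... 448 characters left out ...]
.###################.###########.............................
..........#############################...............................
.........#############.###########....................................
..........################.######.....................................
..........####################........................................
...........################...........................................
............#############.............................................
......................................................................
......................................................................
......................................................................
```

The lever leans about 0.4 rad with the hinge yaw at about 6°, so the bolt hasn't turned. I'll push again, slower, with the fingers closed as one block coming from behind the lever.

>>> {"name": "jog_arm", "arguments": {
  "targets": [
    [0,0.012,0,0,0,-2,0.0],
    [0,0.024,0,0,0,-3.5,0.0],
    [0,0.024,0,0,0,-3.5,0.0],
    [0,0.024,0,0,0,-3.5,0.0],
    [0,0.024,0,0,0,-3.5,0.0]
  ],
  "force": 20
}}

```text
time: 13.6
eef_pos: [514.6, 57.7, 195.7]
tool_rot: [-3.137, -0.168, 0.0]
force: [-0.2, 0.3, -0.2]
grip_width: 0.584
grasp_force: 0.0
```

>>> {"name": "jog_arm", "arguments": {
  "targets": [
    [0,0,0,0,0,0,0.0],
    [0,0,0,0,0,0,0.0],
    [0,0,0,0,0,0,0.0],
    [0,0,0,0,0,0,0.0],
    [0,0,0,0,0,0,0.0]
  ]
}}

```text
time: 14.1
eef_pos: [514.6, 56.5, 195.9]
tool_rot: [-3.137, -0.166, 0.0]
force: [-0.4, 0.1, -1.0]
grip_width: 0.133
grasp_force: 0.0
```

>>> {"name": "jog_arm", "arguments": {
  "targets": [
    [0,0,0.04,0,0,0,0.0],
    [0,0,0.075,0,0,0,0.0],
    [0,0,0.088,0,0,0,0.0],
    [0,0,0.088,0,0,0,0.0]
  ]
}}

```text
time: 14.5
eef_pos: [513.6, 56.0, 106.8]
tool_rot: [3.136, 0.165, -0.005]
force: [-0.1, 0.2, 0.4]
grip_width: 0.005
grasp_force: 0.0
```

>>> {"name": "jog_arm", "arguments": {
  "targets": [
    [0,-0.006,0,0,0,0,0.0],
    [0,-0.012,0,0,0,0,0.0],
    [0,-0.018,0,0,0,0,0.0],
    [0,-0.023,0,0,0,0,0.0]
  ]
}}

```text
time: 14.9
eef_pos: [512.6, 80.6, 108.6]
tool_rot: [-3.136, -0.168, -0.002]
force: [-0.8, 0.5, -0.3]
grip_width: 0.008
grasp_force: 0.0
```

```bash
python3 lev.py
```

```text
t 14.9 pos [512.6  80.6 108.6] yaw 6.1 j [-1.04  0.52  1.01  2.06 -0.58  0.87 -1.16] F [-0.8  0.5 -0.3] Ftool [-0.8 -0.5  0.3] M [-0.042  0.136  0.004] grip 0.7 0.0
pivot px [329.8 207.1]
[292 145  74  25 298] [329.9 152.5] [(145, np.int64(317), np.int64(334)), (151, np.int64(303), np.int64(349)), (157, np.int64(295), np.int64(358)), (163, np.int64(292), np.int64(362)), (169, np.int64(363), np.int64(365))]
[318 182  22   8 163] [328.4 185.5] [(182, np.int64(321), np.int64(337)), (188, np.int64(318), np.int64(339))]
[ 268  195   72   68 2265] [302.5 227.4] [(195, np.int64(335), np.int64(339)), (201, np.int64(317), np.int64(338)), (207, np.int64(305), np.int64(338)), (213, np.int64(297), np.int64(338)), (219, np.int64(289), np.int64(338)), (225, np.int64(286), np.int64(335)), (231, np.int64(273), np.int64(319)), (237, np.int64(270), np.int64(302)), (243, np.int64(269), np.int64(301)), (249, np.int64(268), np.int64(300)), (255, np.int64(269), np.int64(294)), (261, np.int64(276), np.int64(286))]
0 [333. 256.] 0.25 [297. 250.] 0.5 [264. 241.] 0.75 [240. 230.] 1.0 [225. 219.] 1.3 [219. 206.] 1.57 [223. 196.]
```

>>> {"name": "jog_arm", "arguments": {
  "targets": [
    [0,-0.004,0,0,0,0,0.0],
    [0,-0.008,0,0,0,0,0.0],
    [0,-0.011,0,0,0,0,0.0],
    [0,-0.014,0,0,0,0,0.0]
  ]
}}

```text
time: 15.35
eef_pos: [510.7, 92.7, 107.9]
tool_rot: [3.136, 0.166, 0.0]
force: [0.1, -1.9, -0.7]
grip_width: 0.001
grasp_force: 1.3
```

```bash
python3 lev.py
```

```text
t 15.35 pos [510.7  92.7 107.9] yaw 6.1 j [-1.06  0.52  1.01  2.06 -0.58  0.87 -1.19] F [ 0.1 -1.9 -0.7] Ftool [-0.1  1.9  0.7] M [-0.732  0.091 -0.031] grip 0.1 1.3
pivot px [348.  206.4]
[299 144  41  36 191] [317.1 156.9] [(144, np.int64(333), np.int64(339)), (150, np.int64(319), np.int64(327)), (156, np.int64(311), np.int64(316)), (162, np.int64(306), np.int64(310)), (168, np.int64(303), np.int64(305)), (174, np.int64(300), np.int64(302))]
[341 144  38  20 154] [360.  150.9] [(144, np.int64(341), np.int64(349)), (150, np.int64(358), np.int64(364)), (156, np.int64(369), np.int64(373)), (162, np.int64(375), np.int64(378))]
[336 181  22   9 166] [346.5 184.8] [(181, np.int64(339), np.int64(355)), (187, np.int64(336), np.int64(357))]
[ 292  194   66   66 1629] [328.2 220.2] [(194, np.int64(355), np.int64(357)), (200, np.int64(335), np.int64(357)), (206, np.int64(326), np.int64(357)), (212, np.int64(319), np.int64(357)), (218, np.int64(311), np.int64(356)), (224, np.int64(304), np.int64(355)), (230, np.int64(297), np.int64(339)), (236, np.int64(294), np.int64(322)), (242, np.int64(292), np.int64(301)), (248, np.int64(292), np.int64(300)), (254, np.int64(293), np.int64(300))]
0 [359. 255.] 0.25 [322. 249.] 0.5 [289. 240.] 0.75 [263. 230.] 1.0 [246. 218.] 1.3 [238. 205.] 1.57 [241. 196.]
```

>>> {"name": "jog_arm", "arguments": {
  "targets": [
    [0,-0.002,0,0,0,0,0.0],
    [0,-0.004,0,0,0,0,0.0],
    [0,-0.006,0,0,0,0,0.0],
    [0,-0.006,0,0,0,0,0.0]
  ]
}}

```text
time: 15.8
eef_pos: [510.2, 99.7, 108.0]
tool_rot: [-3.137, -0.167, -0.0]
force: [-0.0, -2.3, 1.5]
grip_width: 0.005
grasp_force: 1.0
```

```bash
python3 lev.py
python3 - <<'E'
import cv2,glob,os
f=max(glob.glob("pics/l*.png"),key=os.path.getmtime); im=cv2.imread(f); h=cv2.cvtColor(im,cv2.COLOR_BGR2HSV)
# coarse class map: # dark grey, r reddish-dark finger, . else
for y in range(180,300,4): print(y,"".join("#" if (h[y,x,2]<115 and h[y,x,1]<75) else ("r" if (h[y,x,2]<130 and h[y,x,1]>=75 and (h[y,x,0]<8 or h[y,x,0]>172)) else ("w" if h[y,x,2]>150 and h[y,x,1]<70 else ".")) for x in range(230,420,2)))
E
```

```text
t 15.8 pos [510.2  99.7 108. ] yaw 6.1 j [-1.07  0.52  1.01  2.06 -0.58  0.88 -1.2 ] F [-0.  -2.3  1.5] Ftool [-0.3  2.3 -1.5] M [-0.457  0.159 -0.049] grip 0.4 1.0
pivot px [358.4 206.8]
[317 144  72  22 293] [352.  151.2] [(144, np.int64(348), np.int64(357)), (150, np.int64(329), np.int64(374)), (156, np.int64(321), np.int64(381)), (162, np.int64(317), np.int64(386))]
[307 164  10  25  82] [310.7 175.4] [(164, np.int64(314), np.int64(316)), (170, np.int64(311), np.int64(314)), (176, np.int64(309), np.int64(311)), (182, np.int64(307), np.int64(309)), (188, np.int64(307), np.int64(309))]
[346 181  23   9 167] [356.9 185.3] [(181, np.int64(357), np.int64(359)), (187, np.int64(346), np.int64(368))]
[ 303  194   66   44 1502] [342.  216.7] [(194, np.int64(366), np.int64(368)), (200, np.int64(346), np.int64(368)), (206, np.int64(335), np.int64(367)), (212, np.int64(327), np.int64(367)), (218, np.int64(318), np.int64(367)), (224, np.int64(311), np.int64(366)), (230, np.int64(303), np.int64(348)), (236, np.int64(322), np.int64(344))]
[345 287  11  10  63] [349.4 291.8] [(287, np.int64(345)
[... 2467 characters left out ...]

272 .................................rrrrrr.rrr....r.rrrrrr.rrr....................................
276 ................................r.rrrr.rrrrrr..#.rrr.rr.rrrrr..........r.......................
280 ...............................r..rrrrrr.rrrr....rr..rrrrr.r.r.................................
284 ..............................rrrrr.rrr.rr.r.....rrrrr.r.rr.r.r................................
288 rrr.##.#.r.#.r.###..###..#r.#.########.#.##r.....r###.#.#####r#.#.##r##########.###########.#.#
292 ##..r#.#.#..##.###.##...##.#r#r#.r#..#r###.r#..#.r###.#.#.##r###.##.r####.r.#.####..###.r#.##r.
296 #..###.#rr#..#..##.#r.######.##########.##..##.##r#.###.#..##.#r#r.############..##rr.###..##..
```

>>> {"name": "jog_arm", "arguments": {
  "targets": [
    [0,0.02,0,0,0,0,0.0],
    [0,0.04,0,0,0,0,0.0],
    [0,0.04,0.017,0,0,0,0.0],
    [0,0.04,0.017,0,0,0,0.0],
    [0,0.034,0.017,0,0,0,0.0]
  ]
}}

```text
time: 16.35
eef_pos: [513.5, 65.5, 91.0]
tool_rot: [-3.137, -0.165, 0.001]
force: [0.7, 0.5, -0.1]
grip_width: 0.002
grasp_force: 0.0
```

```bash
python3 lev.py | sed 's/np.int64//g'
python3 - <<'E'
import cv2,glob,os
from h import *
f=max(glob.glob("pics/l*.png"),key=os.path.getmtime); im=cv2.imread(f); h=cv2.cvtColor(im,cv2.COLOR_BGR2HSV)
W=imaging.camera_info("wrist");p,r=tool()
print("tip block corners", [proj(W,p+r.apply([a,b,8]))[0].round().tolist() for a in (10,-10) for b in (-13.5,13.5)])
for y in range(180,290,4): print(y,"".join("#" if (h[y,x,2]<115 and h[y,x,1]<75) else ("r" if (h[y,x,2]<130 and h[y,x,1]>=75 and (h[y,x,0]<8 or h[y,x,0]>172)) else ("w" if h[y,x,2]>150 and h[y,x,1]<70 else ".")) for x in range(210,400,2)))
E
```

```text
t 16.35 pos [513.5  65.5  91. ] yaw 6.0 j [-0.98  0.54  0.97  2.07 -0.61  0.84 -1.11] F [ 0.7  0.5 -0.1] Ftool [ 0.8 -0.5  0.1] M [-0.019  0.204  0.005] grip 0.2 0.0
pivot px [306.4 215. ]
[272 147  81  40 395] [316.9 158.1] [(147, (302), (312)), (153, (282), (328)), (159, (274), (338)), (165, (339), (344)), (171, (344), (347)), (177, (348), (350)), (183, (350), (352))]
[293 188  25   9 202] [304.7 191.9] [(188, (296), (315)), (194, (293), (317))]
[ 221  202   96   76 3311] [267.5 239.4] [(202, (312), (315)), (208, (292), (315)), (214, (276), (315)), (220, (266), (316)), (226, (260), (316)), (232, (247), (307)), (238, (245), (290)), (244, (226), (288)), (250, (223), (280)), (256, (221), (271)), (262, (221), (263)), (268, (223), (254)), (274, (228), (248))]
[285 287   8  13  73] [288.5 293.1] [(287, (288), (291)), (293, (286), (291)), (299, (289), (291))]
0 [300. 273.] 0.25 [259. 266.] 0.5 [225. 256.] 0.75 [200. 243.] 1.0 [187. 230.] 1.3 [184. 215.] 1.57 [191. 204.] tip block corners [[298.0, 212.0], [345.0, 212.0], [298.0, 244.0], [344.0, 244.0]]
180 ..........................#wwwwww
[... 2062 characters left out ...]

264 ......####################...................rrrrr..rr..##rrrrrr.rrr...........................
268 .......################.....................rrrr..rrrr.#...r...rrr.rr..........................
272 ........############......................rrrr.rrr.rrrrr..rrrrrrr..rrr.........................
276 ............######r......................rrrrrr.rr.rrr#...rrrr.r.rr.rr.........................
280 .........................................r..rrr.r.rr.....#rrrrrrr.rr.rr........................
284 ........................................rrrr.rrrrrrrrr#....rr.rr.rr.rrrrr......................
288 ...r.###.##.####.#.#####.##.######.#############..##.r#...r.#.#.######r..###.######..#.#r.r###.
```

The projected fingertip corners (rows 212–244) don't match the observed tip edge (rows 236–270). The real fingertips are about 20 mm higher than I assumed, so the finger slid over the lever's end. I'll back off, lower by that amount and push again.

>>> {"name": "jog_arm", "arguments": {
  "targets": [
    [0,0.008,0,0,0,0,0.0],
    [0,0.009,0.009,0,0,0,0.0],
    [0,0.009,0.018,0,0,0,0.0],
    [0,0.009,0.018,0,0,0,0.0]
  ]
}}

```text
time: 16.8
eef_pos: [513.6, 56.4, 71.6]
tool_rot: [3.137, 0.166, -0.003]
force: [0.6, 0.1, -0.7]
grip_width: 0.004
grasp_force: 0.0
```

>>> {"name": "jog_arm", "arguments": {
  "targets": [
    [0,-0.005,0,0,0,0,0.0],
    [0,-0.01,0,0,0,0,0.0],
    [0,-0.014,0,0,0,0,0.0],
    [0,-0.018,0,0,0,0,0.0]
  ]
}}

```text
time: 17.2
eef_pos: [512.8, 75.1, 73.0]
tool_rot: [-3.137, -0.168, -0.0]
force: [-0.3, 0.4, 0.3]
grip_width: 0.004
grasp_force: 0.0
```

```bash
python3 -c "
from h import *
st()"
```

```text
t 17.2 pos [512.8  75.1  73. ] yaw 6.1 j [-0.97  0.57  0.94  2.08 -0.64  0.81 -1.11] F [-0.3  0.4  0.3] Ftool [-0.2 -0.4 -0.3] M [-0.056  0.154 -0.004] grip 0.3 0.0
```

There's no contact with the hub here, which confirms that the tips are higher than nominal. I'll continue pushing.

>>> {"name": "jog_arm", "arguments": {
  "targets": [
    [0,-0.005,0,0,0,0,0.0],
    [0,-0.01,0,0,0,0,0.0],
    [0,-0.015,0,0,0,0,0.0],
    [0,-0.018,0,0,0,0,0.0]
  ]
}}

```text
time: 17.6
eef_pos: [511.0, 90.6, 73.1]
tool_rot: [3.135, 0.165, 0.001]
force: [1.2, -4.7, 0.5]
grip_width: 0.005
grasp_force: 2.4
```

```bash
python3 lev.py | sed 's/np.int64//g'
python3 - <<'E'
import cv2,glob,os
from h import *
f=max(glob.glob("pics/l*.png"),key=os.path.getmtime); im=cv2.imread(f); h=cv2.cvtColor(im,cv2.COLOR_BGR2HSV)
for y in range(180,290,4): print(y,"".join("#" if (h[y,x,2]<115 and h[y,x,1]<75) else ("r" if (h[y,x,2]<130 and h[y,x,1]>=75 and (h[y,x,0]<8 or h[y,x,0]>172)) else ("w" if h[y,x,2]>150 and h[y,x,1]<70 else ".")) for x in range(210,400,2)))
E
```

```text
t 17.6 pos [511.   90.6  73.1] yaw 6.0 j [-1.01  0.57  0.94  2.08 -0.64  0.81 -1.14] F [ 1.2 -4.7  0.5] Ftool [ 0.7  4.8 -0.5] M [-1.323 -0.018 -0.014] grip 0.4 2.4
pivot px [348.7 226. ]
[292 152  96  47 535] [336.5 165.5] [(152, (333), (350)), (158, (317), (367)), (164, (309), (375)), (170, (303), (381)), (176, (298), (385)), (182, (296), (387)), (188, (293), (296)), (194, (292), (294))]
[334 196  27  12 274] [346.7 201.2] [(196, (339), (357)), (202, (334), (360))]
[ 243  212  117   76 3210] [296.1 250.4] [(212, (357), (359)), (218, (334), (359)), (224, (312), (359)), (230, (298), (359)), (236, (288), (359)), (242, (279), (358)), (248, (258), (353)), (254, (249), (300)), (260, (245), (298)), (266, (244), (295)), (272, (243), (293)), (278, (246), (286)), (284, (251), (275))]
[331 287  19  23 177] [339.9 297.9] [(287, (338), (340)), (293, (331), (344)), (299, (339), (345)), (305, (334), (349))]
[345 289  40  34 532] [361.4 306. ] [(289, (347), (355)), (295, (352), (371)), (301, (351), (375)), (307, (351), (383)), (313, (345), (372)), (319, (347), (368))]
[294 292   8  12  69] [298.  
[... 2262 characters left out ...]

264 ..................##########################rr..rr.rrr##.#..rr.rrr.r...........................
268 .................##########################rrrr.rrr.rr##..rrrrrrrrrrr..........................
272 .................#########################rrrrrrrr.r.rr#.#....r....rrr.........................
276 ..................#######################.rrrrrrrr.rrr##.#.r.r.rr.rrr..........................
280 ..................##################r....rrr......rr..##.#.rrrrrrrrrrr.r.......................
284 .....................############.......rrrrrrr.r.rrr.r#.#.rrrrrr...rrr........................
288 ....###.##.#####..#..###r.#.#r#r##############r#####..##.##.############r.##r###..##r#.###.#rr.
```

The lever is now ahead of the finger and folding (θ≈0.6). I'll keep going.

>>> {"name": "jog_arm", "arguments": {
  "targets": [
    [0,-0.005,0,0,0,0,0.0],
    [0,-0.01,0,0,0,0,0.0],
    [0,-0.014,0,0,0,0,0.0],
    [0,-0.018,0,0,0,0,0.0],
    [0,-0.022,0,0,0,0,0.0]
  ]
}}

```text
time: 18.15
eef_pos: [508.6, 114.2, 73.0]
tool_rot: [3.137, 0.166, 0.0]
force: [0.6, -4.5, 1.8]
grip_width: 0.01
grasp_force: 1.6
```

```bash
python3 lev.py | sed 's/np.int64//g'
```

```text
t 18.15 pos [508.6 114.2  73. ] yaw 6.1 j [-1.05  0.57  0.94  2.08 -0.65  0.82 -1.18] F [ 0.6 -4.5  1.8] Ftool [ 0.1  4.5 -1.8] M [-0.808  0.078 -0.059] grip 0.9 1.6
pivot px [389.7 226.1]
[325 152  93  58 558] [363.2 167.7] [(152, (368), (384)), (158, (351), (401)), (164, (343), (409)), (170, (337), (415)), (176, (332), (337)), (182, (329), (333)), (188, (327), (330)), (194, (326), (328)), (200, (325), (328)), (206, (326), (328))]
[ 310  196   91   60 2478] [368.1 228. ] [(196, (376), (395)), (202, (372), (400)), (208, (375), (380)), (214, (375), (400)), (220, (343), (400)), (226, (319), (399)), (232, (317), (399)), (238, (342), (399)), (244, (343), (398)), (250, (343), (358))]
[335 287  16  14 111] [343. 294.] [(287, (348), (350)), (293, (337), (349)), (299, (341), (344))]
[354 287  30  27 378] [365.3 297.5] [(287, (355), (383)), (293, (358), (383)), (299, (354), (376)), (305, (356), (367)), (311, (354), (360))]
[382 290  13  12  84] [388. 296.] [(290, (391), (394)), (296, (382), (392))]
[389 295  30  30 270] [405.9 308.7] [(295, (397), (399)), (301, (396), (413)), (307, (389), (408)), (313, (406), (418)), (319, (407), (416))]
0 [424. 296.] 0.25 [377. 289.] 0.5 [334. 276.] 0.75 [300. 261.] 1.0 [277. 245.] 1.3 [265. 227.] 1.57 [265. 214.]
```

>>> {"name": "jog_arm", "arguments": {
  "targets": [
    [0,-0.003,0.003,0,0,0,0.0],
    [0,-0.005,0.006,0,0,0,0.0],
    [0,-0.005,0.009,0,0,0,0.0],
    [0,-0.005,0.011,0,0,0,0.0],
    [0,-0.005,0.012,0,0,0,0.0]
  ]
}}

```text
time: 18.7
eef_pos: [508.0, 120.2, 60.8]
tool_rot: [-3.136, -0.168, 0.0]
force: [-1.3, 1.9, 4.3]
grip_width: 0.005
grasp_force: 1.8
```

```bash
python3 lev.py | sed 's/np.int64//g'
```

```text
t 18.7 pos [508.  120.2  60.8] yaw 6.1 j [-1.04  0.59  0.92  2.08 -0.67  0.8  -1.17] F [-1.3  1.9  4.3] Ftool [-1.1 -2.  -4.3] M [ 0.347  0.195 -0.067] grip 0.4 1.8
pivot px [404.8 234.8]
[335 155  94  69 646] [370.8 174.2] [(155, (389), (395)), (161, (364), (413)), (167, (355), (422)), (173, (348), (428)), (179, (344), (349)), (185, (340), (345)), (191, (338), (341)), (197, (335), (339)), (203, (335), (338)), (209, (335), (337)), (215, (336), (338)), (221, (337), (339))]
[ 315  202  103   59 3113] [379.8 234.8] [(202, (392), (403)), (208, (383), (415)), (214, (376), (416)), (220, (389), (395)), (226, (339), (417)), (232, (316), (417)), (238, (342), (416)), (244, (342), (416)), (250, (343), (415)), (256, (344), (414))]
[335 287  44  26 402] [359.2 295.8] [(287, (358), (373)), (293, (339), (378)), (299, (335), (373)), (305, (362), (365)), (311, (366), (370))]
[419 304  10  19  98] [424.3 314.4] [(304, (425), (427)), (310, (424), (428)), (316, (421), (425)), (322, (419), (423))]
0 [450. 316.] 0.25 [399. 308.] 0.5 [351. 293.] 0.75 [313. 275.] 1.0 [288. 257.] 1.3 [273. 237.] 1.57 [273. 222.]
```

>>> {"name": "jog_arm", "arguments": {
  "targets": [
    [0,0,0.001,0,0,0,0.0],
    [0,0,0.002,0,0,0,0.0],
    [0,0,0.003,0,0,0,0.0],
    [0,0,0.004,0,0,0,0.0]
  ]
}}

```text
time: 19.15
eef_pos: [508.1, 119.3, 56.9]
tool_rot: [-3.137, -0.167, -0.0]
force: [-0.3, 2.7, 5.2]
grip_width: 0.008
grasp_force: 1.9
```

```bash
python3 -c "
from h import *
st()"
```

```text
t 19.15 pos [508.1 119.3  56.9] yaw 6.1 j [-1.03  0.6   0.91  2.08 -0.68  0.79 -1.16] F [-0.3  2.7  5.2] Ftool [-0.  -2.7 -5.2] M [0.462 0.162 0.004] grip 0.7 1.9
```

>>> {"name": "jog_arm", "arguments": {
  "targets": [
    [0,0,0.001,0,0,0,0.0],
    [0,0,0.002,0,0,0,0.0],
    [0,0,0.003,0,0,0,0.0],
    [0,0,0.004,0,0,0,0.0]
  ]
}}

```text
time: 19.55
eef_pos: [507.9, 119.3, 52.8]
tool_rot: [-3.137, -0.167, 0.0]
force: [-0.5, 3.1, 4.4]
grip_width: 0.005
grasp_force: 2.0
```

```bash
python3 -c "
from h import *
st()"
```

```text
t 19.55 pos [507.9 119.3  52.8] yaw 6.1 j [-1.03  0.6   0.9   2.08 -0.69  0.78 -1.16] F [-0.5  3.1  4.4] Ftool [-0.2 -3.1 -4.4] M [ 0.552  0.159 -0.039] grip 0.4 2.0
```

>>> {"name": "jog_arm", "arguments": {
  "targets": [
    [0,0,0.001,0,0,0,0.0],
    [0,0,0.002,0,0,0,0.0],
    [0,0,0.003,0,0,0,0.0],
    [0,0,0.004,0,0,0,0.0]
  ]
}}

```text
time: 19.95
eef_pos: [507.9, 119.2, 48.8]
tool_rot: [-3.137, -0.167, 0.0]
force: [-0.5, 3.4, 4.9]
grip_width: 0.006
grasp_force: 2.0
```

```bash
python3 lev.py | sed 's/np.int64//g'
```

```text
t 19.95 pos [507.9 119.2  48.8] yaw 6.1 j [-1.02  0.61  0.9   2.09 -0.69  0.77 -1.15] F [-0.5  3.4  4.9] Ftool [-0.2 -3.4 -4.9] M [ 0.642  0.227 -0.073] grip 0.5 2.0
pivot px [408.1 243.7]
[ 333  158  103  112 4085] [382.6 229.7] [(158, (390), (396)), (164, (365), (415)), (170, (356), (425)), (176, (349), (431)), (182, (344), (435)), (188, (340), (345)), (194, (337), (342)), (200, (335), (339)), (206, (334), (338)), (212, (334), (417)), (218, (334), (422)), (224, (335), (399)), (230, (333), (421)), (236, (341), (421)), (242, (342), (420)), (248, (343), (420)), (254, (344), (419)), (260, (345), (419)), (266, (393), (418))]
[318 228  14   8  75] [323.6 230.9] [(228, (319), (328)), (234, (319), (325))]
[339 287  15  11  95] [344.9 290.5] [(287, (339), (353)), (293, (340), (346))]
0 [460. 339.] 0.25 [404. 329.] 0.5 [351. 312.] 0.75 [310. 291.] 1.0 [283. 270.] 1.3 [268. 247.] 1.57 [268. 230.]
```

>>> {"name": "jog_arm", "arguments": {
  "targets": [
    [0,0,0.001,0,0,0,0.0],
    [0,0,0.002,0,0,0,0.0],
    [0,0,0.003,0,0,0,0.0],
    [0,0,0.004,0,0,0,0.0]
  ]
}}

```text
time: 20.4
eef_pos: [508.1, 119.8, 45.5]
tool_rot: [-3.135, -0.167, 0.0]
force: [-4.1, 4.9, 18.6]
grip_width: 0.008
grasp_force: 9.5
```

```bash
python3 lev.py | sed 's/np.int64//g'
python3 - <<'E'
import cv2,glob,os
from h import *
f=max(glob.glob("pics/l*.png"),key=os.path.getmtime); im=cv2.imread(f); h=cv2.cvtColor(im,cv2.COLOR_BGR2HSV)
for y in range(190,290,4): print(y,"".join("#" if (h[y,x,2]<115 and h[y,x,1]<75) else ("r" if (h[y,x,2]<130 and h[y,x,1]>=75 and (h[y,x,0]<8 or h[y,x,0]>172)) else ("w" if h[y,x,2]>150 and h[y,x,1]<70 else ".")) for x in range(240,440,2)))
E
```

```text
t 20.4 pos [508.1 119.8  45.5] yaw 6.1 j [-1.02  0.61  0.89  2.09 -0.7   0.77 -1.15] F [-4.1  4.9 18.6] Ftool [ -3.5  -5.3 -18.6] M [ 1.12   1.143 -0.07 ] grip 0.7 9.5
pivot px [410.7 247. ]
[ 335  160  102  114 4205] [384.7 232.3] [(160, (387), (401)), (166, (366), (418)), (172, (357), (428)), (178, (350), (434)), (184, (345), (351)), (190, (341), (346)), (196, (339), (343)), (202, (336), (341)), (208, (335), (339)), (214, (335), (419)), (220, (335), (423)), (226, (336), (421)), (232, (340), (402)), (238, (342), (424)), (244, (343), (423)), (250, (343), (423)), (256, (344), (422)), (262, (346), (421)), (268, (394), (421))]
[336 292  11  14  76] [341.6 297.9] [(292, (341), (343)), (298, (336), (343)), (304, (342), (346))]
0 [466. 347.] 0.25 [408. 337.] 0.5 [354. 319.] 0.75 [311. 297.] 1.0 [283. 275.] 1.3 [268. 251.] 1.57 [268. 233.] 190 ...................................................###wwww##wwwwwwwwwwwwwwwwwwwwwwwwwwwwwwwwwwwwwwww
194 ..................................................###www.#wwwwwwwwwwwwwwwwwwwwww..wwwwwwwwwwwwwwwwww
198 .........................................
[... 1669 characters left out ...]
rrrrrrrrr.r##rr.rrrrrrr##########.......#.#.#################.wwwwwwww
266 ...................#########..rrr.rrr.rr.##.rrrrrrrrrr########wwwwwwwwwwwww.###############wwwwwww..
270 ............................rrr...r.rrr.#...rrr.rr.rrrr......wwwwwwwwwwwwwwww.#############wwwww....
274 ...........................rrrrrr.rrrrrr..#.rrrr..rr.rrr........wwwwwwwwwwwwwwwwwwwwwwww...w........
278 ..........................r..rrr.rr.rrrr..#..r..r.rrrrrr............wwwwwwwwwwwwwwwwwwwww...........
282 ..........................rrrrr..rr.rrr##.#.r.rrrrr..rr.r...........................................
286 .....................r..r.r...rr.r..r.r....r....rrrrr..r............................................
```

Force jumped to 18.6 N and the lever spans level out to its predicted tip column (266 observed, 268 predicted), so it's home. I'll lift off and check.

>>> {"name": "jog_arm", "arguments": {
  "targets": [
    [0,0,0.001,0,0,0,0.0],
    [0,0,0.001,0,0,0,0.0],
    [0,0,-0.02,0,0,0,0.0],
    [0,0,-0.06,0,0,0,0.0],
    [0,0,-0.1,0,0,0,0.0]
  ]
}}

```text
time: 20.95
eef_pos: [506.8, 117.5, 145.2]
tool_rot: [3.135, 0.164, -0.004]
force: [0.3, 1.2, 0.4]
grip_width: 0.009
grasp_force: 0.0
```

>>> {"name": "jog_arm", "arguments": {
  "targets": [
    [0,0.01,-0.04,0,0,0,0.0],
    [0,0.02,-0.06,0,0,0,0.0],
    [0,0.02,-0.06,0,0,0,0.0],
    [0,0.02,-0.06,0,0,0,0.0]
  ]
}}

```text
time: 21.35
eef_pos: [509.5, 98.9, 204.2]
tool_rot: [3.137, 0.166, -0.001]
force: [0.5, 0.6, -1.0]
grip_width: 0.003
grasp_force: 0.0
```

```bash
python3 lev.py | sed 's/np.int64//g'
python3 - <<'E'
import cv2,glob,os
from h import *
f=max(glob.glob("pics/l*.png"),key=os.path.getmtime); im=cv2.imread(f); h=cv2.cvtColor(im,cv2.COLOR_BGR2HSV)
W=imaging.camera_info("wrist")
print("level tip z70, yaw 96:",[proj(W,[513-np.sin(np.radians(6))*72*np.sin(a),76+72*np.sin(a)*.995,65.5+72*np.cos(a)])[0].round(1).tolist() for a in (1.2,1.35,1.5,1.57)])
for y in range(140,230,3): print(y,"".join("#" if (h[y,x,2]<115 and h[y,x,1]<75) else ("w" if h[y,x,2]>150 and h[y,x,1]<70 else ".") for x in range(240,420,2)))
E
```

```text
t 21.35 pos [509.5  98.9 204.2] yaw 6.0 j [-1.22  0.4   1.17  1.97 -0.42  1.05 -1.32] F [ 0.5  0.6 -1. ] Ftool [ 0.6 -0.5  1. ] M [0.008 0.2   0.001] grip 0.2 0.0
pivot px [347.4 172.2]
[ 270  163   85   23 1637] [312.8 173.4] [(163, (310), (354)), (169, (271), (354)), (175, (270), (354)), (181, (273), (354))]
0 [354. 195.] 0.25 [330. 192.] 0.5 [308. 187.] 0.75 [290. 181.] 1.0 [277. 176.] 1.3 [270. 169.] 1.57 [270. 164.] level tip z70, yaw 96: [[270.5, 179.8], [268.5, 176.9], [268.5, 174.0], [269.0, 172.7]]
140 wwwww...................................#wwwwwwwwwwwwwwwwwwwwww##.........................
143 wwwwww................................##wwwwwwwwwwwwwwwwwwwwwwww.#........................
146 wwwwww...............................##wwwwwwwwwwwww..wwwwwwwwwww.#.......................
149 wwwww................................#wwwwwwwww.wwwwwwwww..wwwwwwww#......................
152 wwwww...............................#wwwwwwww................wwwwww...##..................
155 wwwww...............................#wwwwwww......######......wwwwww#.....................
158 wwww.........
[... 1562 characters left out ...]
...................................
209 ..........................................................................................
212 ..........................................................................................
215 ..........................................................................................
218 ..........................................................................................
221 ..........................................................................................
224 ..........................................................................................
227 ..........................................................................................
```

The lever lies flat: its centre row is 173.5, against a predicted 172.7 fully home. The yaw is unchanged and the arm is clear, so I'm handing in.

```bash
python3 -c "
from bench import ticket
print(ticket.job_done())"
```

```text
the job is handed in; nothing more can be done
None
```

The job is handed in at about 21 s; the hand-in call did not report a verdict. I screwed the axle in to about 0.34 N m (just snug), folded the lever flat onto its stop, and moved the arm clear. No contact with the other things on the counter showed in the readings.

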